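# Snap the divider back into the mate drawer and shut it

## Robot

A 7-joint arm with a two-finger parallel gripper is mounted at the origin on the work surface. World frame = base frame: x ahead of the robot, y to its left, z up, the work surface at z = 0. Lengths are in mm, angles in rad, forces in N, time in s.
With the tool pointing down it reaches from about 400 to 900 mm from the base axis. Payload 5.5 kg.
Tool frame: the origin (TCP) lies between the finger pads; the fingertips stand bot.tip_reach ahead of it and the grasp point (between the pads) lies 5 mm behind it (bot.tip_reach is the distance from the TCP to the fingertips, in mm); z points along the fingers, y is the line along which they close (so a half turn about z gives the same grasp; the last joint's range is limited). The gripper opens to 85 mm and grips with 20 to 120 N. Pads are 22 mm wide; open, the fingers measure 114 mm over their backs; the gripper's body (76 mm by 85 mm) begins 54 mm behind the grasp point. The pads swing forward as they close: fully open they stand 13 mm farther back than shut.
Start: joints at [-0.894, 0.501, -0.427, 1.55, 0.221, 1.138, -0.21], TCP at [261.323, 595.155, 245.31] pointing down, gripper open.
Joint ranges: [-2.88, 2.88], [-0.31, 2.03], [-1.54, 1.56], [0.2, 2.42], [-1.41, 4.55], [0.19, 2.02], [-2.57, 2.57]. Speed limits (rad/s): [2.57, 2.57, 3.14, 3.14, 3.14, 3.14, 3.14].

## Interface

Orientations are given as a unit quaternion [w, x, y, z].
In Python, from plant import bot gives the robot as it stands.
- The arm moves only by the tool step_arm, never from a script. Its argument "deltas" is a list of rows, each a list of 7 numbers: the shift along the tool's x, y, z in cm, then the turn, a rotation vector about the tool's x, y, z in degrees, then the finger opening in cm, from 0 to 8.54. In form: [[tx, ty, tz, rx, ry, rz, jaw], ...]. A call has 1 to 5 rows; each row shifts and turns the commanded pose from where the row before left it, along the tool's axes as they then stand; what a row does not reach is not made up. A row lasts 1/10 s, in which the tool goes at most 50 mm and 8.59 degrees, less where a joint would pass 70% of its speed; a pose out of reach is approached as far as the arm can. A call is refused whole if a number of a shift passes 5 or a number of a turn 8.59, either way. A call with a gripper value outside its range is refused whole. The fingers move at their own pace and stop on an object; "force" is the grip in N (left out, the last holds). Time passes only in rows, so rows that do not move let the fingers close. It gives the time, the measured TCP pose, the force, the opening and the grip force at its end, in the units of the state.
- bot.get_obs(): the state, without advancing time (a new reading comes with each control period).
- bot.camera(name): name is "side" or "top"; returns the picture (384x512x3 uint8, red, green, blue); there is no depth.
- bot.get_calibration(name): a dict with "fx", "fy", "cx", "cy" (pixels), "D" ([k1, k2, p1, p2, k3] as OpenCV has them; the pictures are not rectified), "rvec" (rotation vector, rad) and "tvec" (3), from world to camera coordinates, as OpenCV has them. Camera axes: x right, y down, z forward; pixel columns grow to the right and rows downward; lengths in mm; the calibration is good to about 2 mm. A picture is of the moment at which its call begins. get_calibration takes no time and is no camera call.
- bot.sign_off(): hands the job in; it is judged then, once.
Trained networks look in the newest picture that a camera, given by its name, has taken for a name from the list of things; names that differ only in an ending like _2 or _b are one class to them, and where a whole thing is asked for, a point or a joint stands for the part that bears it (a point fixed in the world has none). Each returns a list of dicts, best first, with "p" (0 to 1); they miss things now and then, are a little off and sometimes report something else, mostly with a low value. They report only what shows in the picture. A call takes as long as a camera call. They do not tell look-alikes from the thing itself.
- bot.boxes_of(camera, query): "location" ([column, row] in pixels, amid what is visible of it).
- bot.cut_out(camera, query): "region" (384x512 bool, what is visible of it) and "location" ([column, row] in pixels, amid what is visible of it).
- bot.place_of(camera, query): "location" ([column, row] in pixels: a listed point, or the origin of a listed thing).
The state is a dict: "time_s": time; "q": joint angles; "qvel": joint speeds; "effort": joint torques, N m; "ee_pos": TCP position; "orientation": TCP orientation; "wrist_force": force on the tool from outside, world axes, zero at the start; "moment": the same for the moment, N m; "grip_width": opening from 0.0 (shut) to 1.0 (fully open); "gripper_force": force on a finger pad.
Only numpy, scipy, OpenCV 4.12 (cv2) and the standard library are available. Lean on these libraries where they do the work, as an engineer would, in place of code of your own. Each camera call takes 0.05 s, during which the arm holds its last target. There are 200 camera calls.

## Task

The wooden divider has come loose in the half-open drawer: push it along the drawer towards the drawer's front panel until both of its ends have snapped past the two steel spring clips and it sits square against the panel, then push the drawer fully shut. A firm finger push is enough for the clips, so ease off as soon as the divider is home and do not force it, and leave the other things on the table and on the unit where they are.

Things in the scene. Friction and masses are not known exactly. Their poses are not given: they have to be found in the camera images.
- divider: Loose wooden drawer divider, a bar 24 mm (its x) by 160 mm (its y) by 24 mm tall (its z), about 90 g; origin at its centre. It stands on the drawer floor across the drawer, a little askew, on the unit's side of the clips, its centre 60 to 68 mm out from the unit's front edge, so fingers fit between. All four upright end edges are chamfered 6 by 6 mm, leaving end faces 12 mm wide.
- seat (a point): Where the divider's centre belongs, 12.5 mm behind the inner face of the drawer's front panel, 26 mm above the table, on the drawer's mid-line; moves with the drawer. Axes: x from the front panel into the unit (the way it shuts), y across, z up. Home, the divider is 0 to 2 mm off the panel, with 1.5 mm play sideways; caps 2.5 mm above its outermost 12 mm keep it from being put in from above.
- clip_left_nose (a point): Rounded nose (radius 4 mm, 22 mm tall) of the steel leaf clip on the drawer's +y side. At rest it is 80 mm from the mid-line and 12 mm behind the seat, 4 mm in the way of the divider's end. The leaf slants back and outwards to a pin at the side wall, 32 mm farther into the drawer, as a lead-in. The divider's end spreads it outwards; it springs back behind the end with a snap.
- clip_right_nose (a point): The same on the -y side; this clip is about 1.4 times as stiff. Both clips together give way at a push of roughly 6 to 14 N on the divider, one end may snap in before the other. The drawer slides with only about 2 N of friction, so pushing the divider first draws the drawer out to its stop, and only there do the clips give. Over 30 N on the divider is forcing it.
- front (a point): Middle of the outer face of the drawer's front panel (12 mm thick, 212 mm wide, from 9 to 51 mm above the table, no projecting handle); axes as for seat. How far this point lies in front of the unit's origin along the unit's x is how far the drawer is open; shut, it is flush with the unit's front edge (it is an inset front and can go in farther).
- floor (a point): Point on the drawer's floor on its mid-line, 100 mm behind the inner face of the front panel, 14 mm above the table; moves with the drawer. The drawer is 192 mm wide inside and 244 mm long; its side walls end 46 mm above the table.
- unit: Low grey drawer unit fixed on the table, 270 mm deep (x), 232 mm wide (y), 64 mm tall; origin on the table under the middle of its front edge; its x points into the unit. The drawer comes out along -x and starts 135 to 230 mm open; its stop, hidden inside, comes somewhere between 185 and 235 mm and must be found by feel.
- mate_cup: black silicone mate cup, 82 mm across, 85 mm tall, standing on the table beside the drawer; bystander; origin under its middle
- sugar_jar: glass sugar jar with a steel hinged lid, 76 mm across, 97 mm tall, standing on the table beside the drawer; bystander; origin under its middle
- flask: steel vacuum flask with black twist cap, 80 mm across, 222 mm tall, standing beside the drawer unit; bystander; origin under its middle
- herb_pot: small terracotta herb pot, 84 mm across, about 95 mm tall with its leaves, beside the drawer unit; bystander; origin under its middle
- coaster: round wooden coaster, 90 mm across, 8 mm thick, lying on top of the drawer unit; bystander; origin under its middle
- straw: bent steel mate straw, 190 mm long, 8 mm thick, lying on top of the drawer unit; bystander; origin 15 mm from its bent mouth end, at mid-thickness; it points away from the robot
- spoon: steel teaspoon, 140 mm long, lying on the table; bystander
There are look-alikes about, which are no part of the job. What is meant by the divider is not green or purple, and is the larger of those in its own colour.

How it is judged (in metres and radians):
On the way:
1. the divider has snapped home behind both clips, while the drawer is still open (more than 80 mm) (x of divider in the frame of seat between -0.0035 and 0.0035 m and y of divider in the frame of seat between -0.006 and 0.006 m and z of divider in the frame of seat between -0.003 and 0.003 m and angle between the y axis of divider and the y axis of seat, either way round below 0.04 rad and angle between divider's own z axis and vertical below 0.08 rad and x of front in the frame of unit below -0.08 m), for 0.2 s.
At the end, for the whole second after the job is handed in: The divider sits home behind both clips (within 3.5 mm of the seat along the drawer, 6 mm sideways, 3 mm in height, square within 0.04 rad, upright within 0.08 rad), at rest, and the front panel is flush with the unit's front edge to within 8 mm, or farther in (x of divider in the frame of seat between -0.0035 and 0.0035 m and y of divider in the frame of seat between -0.006 and 0.006 m and z of divider in the frame of seat between -0.003 and 0.003 m and angle between the y axis of divider and the y axis of seat, either way round below 0.04 rad and angle between divider's own z axis and vertical below 0.08 rad and x of front in the frame of unit above -0.008 m and linear speed of divider below 0.02 m/s); the robot touches nothing.
It fails at once if the divider is forced: pushed by the fingers with more than 32 N (contact force between the fingers and divider above 32 N).
It fails at once if a bystander is moved by more than 30 mm (distance of any of mate_cup, sugar_jar, flask, herb_pot, coaster, straw, spoon from where it was at the start of the episode above 0.03 m).
It also fails if it takes over 58 s, if anything falls off the work surface, if the arm or the gripper's body presses on something with over 40 N, if the wrist force passes 120 N, or if a joint passes its speed limit or range.

## Working session

There is one attempt and no reset: what is moved stays moved. The work goes in short steps, Python scripts to look and compute and a tool call to move; the robot and the scene stay as the last step left them, time stands still between calls to the robot, and variables do not carry over. Pictures are saved under pics/ and viewed, at most 10 in all, crops included, and the job is handed in when it is done.

Besides the shell and the picture viewer there is one more tool, called after "Call:" as name(argument=value, ...), one argument or row to a line, values as JSON. step_arm: Moves the arm, as the interface text tells. Its arguments: {"type":"object","properties":{"deltas":{"type":"array","items":{"type":"array","items":{"type":"number"}}},"force":{"type":"number"}},"required":["deltas"]}

```bash
ls; mkdir -p pics
cat > h.py <<'E'
import numpy as np, cv2
from plant import bot
def cal(n):
    c=bot.get_calibration(n); K=np.array([[c['fx'],0,c['cx']],[0,c['fy'],c['cy']],[0,0,1.]])
    R=cv2.Rodrigues(np.array(c['rvec'],float))[0]; return K,np.array(c['D'],float),R,np.array(c['tvec'],float)
def at_z(n,px,z):
    K,D,R,t=cal(n); u=cv2.undistortPoints(np.array(px,float).reshape(-1,1,2),K,D).reshape(-1,2)
    d=np.c_[u,np.ones(len(u))]@R; o=-R.T@t
    return o+d*((z-o[2])/d[:,2])[:,None]
def proj(n,P):
    K,D,R,t=cal(n); return cv2.projectPoints(np.array(P,float).reshape(-1,1,3),cv2.Rodrigues(R)[0],t,K,D)[0].reshape(-1,2)
def save(n,f,crop=None,s=1):
    im=bot.camera(n)
    cv2.imwrite('pics/raw_'+f,im[:,:,::-1])
    c=im if crop is None else im[crop[1]:crop[3],crop[0]:crop[2]]
    cv2.imwrite('pics/'+f,cv2.resize(c,None,fx=s,fy=s,interpolation=cv2.INTER_CUBIC)[:,:,::-1]); return im
E
python3 - <<'E'
from h import *
a=save('top','top1.png',s=1.5); b=save('side','side1.png',s=1.5)
for n in('top','side'):
    K,D,R,t=cal(n); print(n,'cam',(-R.T@t).round(),K[0,0].round())
    for q,z in dict(divider=26,seat=26,clip_left_nose=26,clip_right_nose=26,front=30,floor=14,unit=0,mate_cup=0,sugar_jar=0,flask=0,herb_pot=0,coaster=64,straw=68,spoon=0).items():
        for r in bot.place_of(n,q)[:4]:
            print(q,round(r['p'],2),np.round(r['location']),at_z(n,r['location'],z)[0].round(1))
o=bot.get_obs();print(o['time_s'],o['orientation'],o['wrist_force'],bot.tip_reach,o['ee_pos'])
E
```

```text
pics
top cam [ 488.  115. 1058.] 425.0
divider 0.87 [264. 182.] [619.  99.  26.]
divider 0.87 [347. 275.] [391.2 -95.3  26. ]
divider 0.82 [360. 110.] [ 792.9 -143.7   26. ]
divider 0.69 [196. 297.] [347.5 265.2  26. ]
seat 0.9 [266. 232.] [496.3  96.4  26. ]
clip_left_nose 0.39 [232. 225.] [516.7 178.5  26. ]
clip_right_nose 0.48 [298. 225.] [513.5  18.1  26. ]
front 0.93 [264. 244.] [467.4 101.4  30. ]
floor 0.86 [268. 194.] [589.7  88.2  14. ]
unit 0.73 [267. 156.] [687.3  89.2   0. ]
unit 0.67 [179. 204.] [570.2 311.3   0. ]
mate_cup 0.59 [182. 206.] [567.5 303.9   0. ]
sugar_jar 0.61 [350. 214.] [ 538.6 -114.1    0. ]
flask 0.71 [351. 212.] [ 541.5 -117.2    0. ]
flask 0.69 [342. 162.] [ 670.1 -100.9    0. ]
herb_pot 0.83 [192. 156.] [691.2 276.3   0. ]
coaster 0.81 [251. 122.] [759.3 126.3  64. ]
straw 0.87 [292. 130.] [737.1  29.   68. ]
spoon 0.61 [131. 223.] [526.9 429.7   0. ]
side cam [ 328. -558.  773.] 418.0
divider 0.87 [168. 192.] [365.5 266.4  26. ]
divider 0.8 [396. 275.] [ 781. -164.   26.]
divider 0.62 [281. 212.] [616.7  99.2  26. ]
divider 0.6 [210. 307.] [ 379.8
[... 151 characters left out ...]
95.7  30. ]
front 0.4 [211. 152.] [513.9 389.2  30. ]
floor 0.79 [270. 218.] [586.6  99.2  14. ]
unit 0.65 [306. 216.] [678.9  85.9   0. ]
mate_cup 0.71 [239. 170.] [575.9 316.3   0. ]
mate_cup 0.42 [222. 223.] [473.9 136.8   0. ]
mate_cup 0.28 [336. 211.] [760.7  75.9   0. ]
sugar_jar 0.6 [286. 294.] [ 543.3 -110.1    0. ]
flask 0.9 [335. 277.] [ 662.6 -106.9    0. ]
herb_pot 0.87 [285. 173.] [694.8 259.7   0. ]
coaster 0.63 [329. 180.] [757.5 126.2  64. ]
straw 0.6 [338. 210.] [726.9  20.6  68. ]
spoon 0.61 [211. 154.] [520.2 416.1   0. ]
1.5 [-1.87910455e-05  2.05403080e-01  9.78677461e-01  2.63949809e-05] [ 0.03604905  0.53110607 -0.35203054] 14.0 [261.30578978 595.16490013 245.32080791]
```

View pics/top1.png

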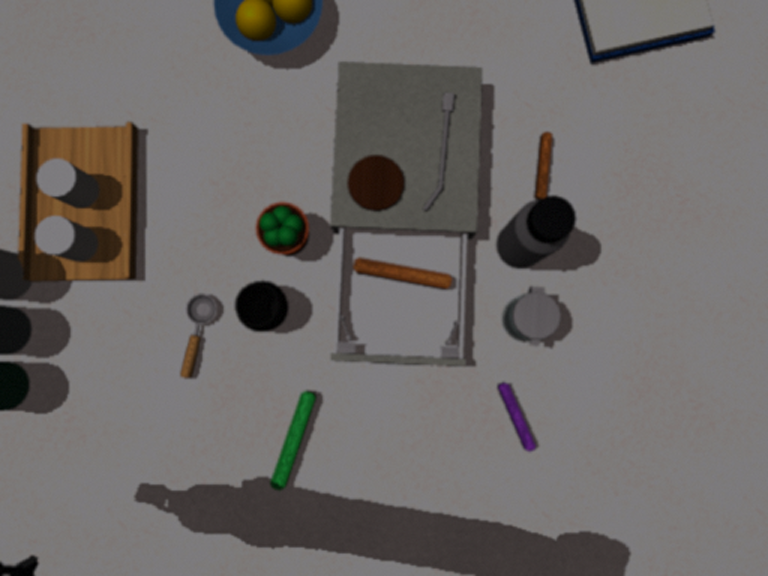

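Run:
```python
import cv2
a=cv2.imread('pics/raw_top1.png')[140:260,205:325]
b=cv2.imread('pics/raw_side1.png')[170:290,200:320]
cv2.imwrite('pics/crop1.png',cv2.resize(cv2.hconcat([a,b]),(800,400),interpolation=cv2.INTER_CUBIC))
```

```text
(no output)
```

View pics/crop1.png

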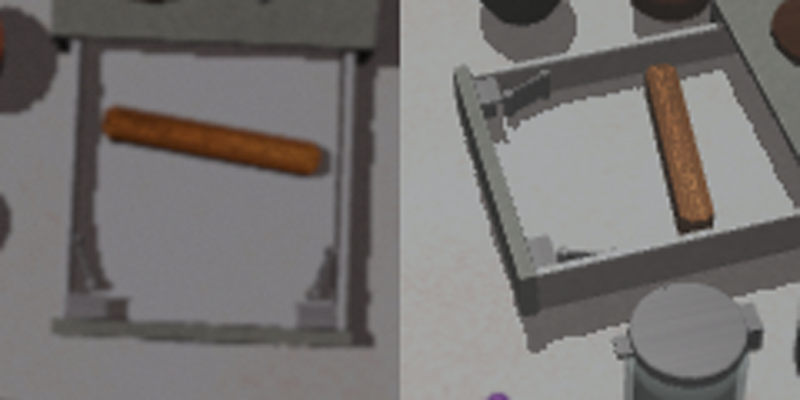

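The divider is the large orange bar inside the drawer at top pixel (264,182). The look-alikes are the small orange bar (362,110), the green bar (196,297) and the purple bar (345,277). The crop shows the bar askew on the unit's side of the two clips.

Run:
```python
from h import *
im=cv2.imread('pics/raw_top1.png')
P=np.array([(338,62),(482,68),(480,233),(332,229)])/1.5
U=at_z('top',P,64);print('unit top',U.round(0)[:,:2].tolist())
c=(U[3]+U[2])/2; e=U[3]-U[2]; print('front mid',c.round(1),'y ang',np.degrees(np.arctan2(e[1],e[0])), np.linalg.norm(e), 'side ang',[np.degrees(np.arctan2(*(v[:2][::-1]))) for v in (U[0]-U[3],U[1]-U[2])])
Q=np.array([(332,355),(466,362)])/1.5
F=at_z('top',Q,51);e=F[0]-F[1];print('panel',F.round(1)[:,:2].tolist(),F.mean(0).round(1),np.linalg.norm(e),np.degrees(np.arctan2(e[1],e[0])))
for n in('top','side'):
    hsv=cv2.cvtColor(cv2.imread(f'pics/raw_{n}1.png'),cv2.COLOR_BGR2HSV)
    m=((hsv[...,0]<18)&(hsv[...,1]>130)&(hsv[...,2]>50)).astype(np.uint8)
    k,l,s,ce=cv2.connectedComponentsWithStats(m)
    i=l[182,264] if n=='top' else l[212,281]
    pts=np.argwhere(l==i)[:,::-1]
    r=cv2.minAreaRect(pts.astype(np.float32)); W=at_z(n,cv2.boxPoints(r),38 if n=='top' else 30)
    print(n,s[i],ce[i],at_z(n,ce[i],36)[0].round(1),W.round(0)[:,:2].tolist())
```

```text
unit top [[959.0, 185.0], [944.0, -47.0], [675.0, -35.0], [686.0, 198.0]]
front mid [680.6  81.3  64. ] y ang 87.23464851881702 233.56184921322668 side ang [np.float64(-2.7758386722977964), np.float64(-2.5786913448447866)]
panel [[488.2, 201.5], [473.1, -8.3]] [480.6  96.6  51. ] 210.3530454772077 85.87442908778797
top [236 173  65  19 585] [268.34188034 181.93504274] [617.6  87.5  36. ] [[623.0, 168.0], [645.0, 163.0], [612.0, 9.0], [591.0, 13.0]]
side [     0      0    512    384 196295] [255.41541557 191.4509743 ] [577.5 180.3  36. ] [[-266.0, 2214.0], [2424.0, 1155.0], [847.0, -452.0], [-32.0, -133.0]]
```

Call:
step_arm(
  deltas=[
    [0, 0, 0, 0, 0, -8, 8.54],
    [0, 0, 0, 0, 0, -8, 8.54],
    [0, 0, 0, 0, 0, -8, 8.54],
    [0, -5, 0, 0, 0, 0, 8.54],
    [0, -5, 0, 0, 0, 0, 8.54],
  ],
)

```text
time_s: 2.0
ee_pos: [261.1, 494.7, 244.1]
orientation: [-0.001, -0.003, 1.0, -0.0]
wrist_force: [0.7, 0.2, 0.9]
grip_width: 1.0
gripper_force: 0.0
```

Call:
step_arm(
  deltas=[
    [-3.4, -3.4, 0, 0, 0, 0, 8.54],
    [-3.4, -3.4, 0, 0, 0, 0, 8.54],
    [-3.4, -3.4, 0, 0, 0, 0, 8.54],
    [-3.4, -3.4, 0, 0, 0, 0, 8.54],
    [-3.4, -3.4, 0, 0, 0, 0, 8.54],
  ],
)

```text
time_s: 2.5
ee_pos: [434.0, 324.6, 245.7]
orientation: [0.0, -0.003, 1.0, 0.0]
wrist_force: [0.9, 0.8, 0.1]
grip_width: 0.998
gripper_force: 0.0
```

Call:
step_arm(
  deltas=[
    [-3.4, -3.4, 0, 0, 0, 0, 8.54],
    [-3.4, -3.4, 0, 0, 0, 0, 8.54],
    [-3.4, -3.4, 0, 0, 0, 0, 8.54],
    [-3.4, -3.4, 0, 0, 0, 0, 8.54],
    [-3.4, -3.4, 0, 0, 0, 0, 8.54],
  ],
)

```text
time_s: 3.0
ee_pos: [604.9, 155.3, 245.6]
orientation: [0.0, -0.003, 1.0, 0.0]
wrist_force: [0.6, 0.3, 0.4]
grip_width: 0.999
gripper_force: 0.0
```

Call:
step_arm(
  deltas=[
    [-3.0, -3.4, 0, 0, 0, 0, 8.54],
    [-3.0, -3.4, 0, 0, 0, 0, 8.54],
    [0, 0, 0, 0, 0, 2.8, 8.54],
    [0, 0, 0, 0, 0, 0, 8.54],
  ],
)

```text
time_s: 3.4
ee_pos: [664.5, 87.2, 244.7]
orientation: [-0.0, 0.024, 1.0, -0.0]
wrist_force: [0.0, 0.7, 0.2]
grip_width: 1.004
gripper_force: 0.0
```

Call:
step_arm(
  deltas=[
    [0, -0.2, 4.5, 0, 0, 0, 8.54],
    [0, 0, 4.5, 0, 0, 0, 8.54],
    [0, 0, 4.5, 0, 0, 0, 8.54],
    [0, 0, 0, 0, 0, 0, 8.54],
    [0, 0, 0, 0, 0, 0, 8.54],
  ],
)

```text
time_s: 3.9
ee_pos: [663.0, 88.8, 110.5]
orientation: [-0.001, 0.021, 1.0, 0.0]
wrist_force: [0.2, 0.6, 0.4]
grip_width: 0.999
gripper_force: 0.0
```

Run:
```python
from h import *
save('side','s2.png'); save('top','t2.png')
print(bot.get_obs()['ee_pos'])
import cv2
a=cv2.imread('pics/raw_t2.png')[130:270,200:340]
b=cv2.imread('pics/raw_s2.png')[150:290,200:340]
cv2.imwrite('pics/crop2.png',cv2.resize(cv2.hconcat([a,b]),(800,400),interpolation=cv2.INTER_CUBIC))
for n in('top','side'):
  for q in ('divider','clip_left_nose','clip_right_nose','front','seat'):
    for r in bot.place_of(n,q)[:2]: print(n,q,round(r['p'],2),at_z(n,r['location'],30 if q=='front' else 26)[0].round())
```

```text
[665.73362765  88.67615384 113.52601872]
top divider 0.89 [353. 274.  26.]
top divider 0.78 [ 794. -148.   26.]
top clip_left_nose 0.54 [521. 180.  26.]
top clip_left_nose 0.44 [ 666. -107.   26.]
top front 0.67 [470. 102.  30.]
top seat 0.94 [495.  97.  26.]
side divider 0.8 [ 777. -164.   26.]
side divider 0.74 [351. 249.  26.]
side clip_left_nose 0.61 [506. 180.  26.]
side clip_right_nose 0.6 [508.  25.  26.]
side front 0.6 [475. 102.  30.]
side seat 0.65 [506.  90.  26.]
```

View pics/crop2.png

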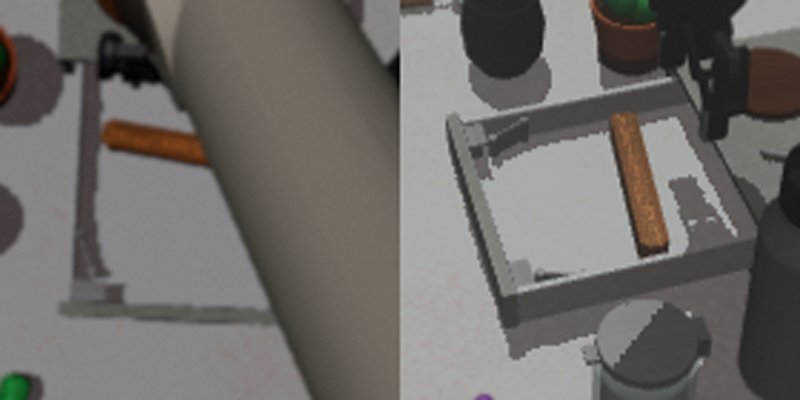

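Run:
```python
from h import *
for x in (652,663,674):
  for y in (32,46): 
    for z in (85,97,110): print(x,y,z,((proj('side',[x,y,z])[0]-[200,150])*400/140+[400,0]).round())
```

```text
652 32 85 [707. 171.]
652 32 97 [708. 161.]
652 32 110 [709. 149.]
652 46 85 [699. 159.]
652 46 97 [700. 149.]
652 46 110 [701. 137.]
663 32 85 [719. 168.]
663 32 97 [720. 157.]
663 32 110 [722. 146.]
663 46 85 [712. 156.]
663 46 97 [713. 146.]
663 46 110 [714. 134.]
674 32 85 [731. 164.]
674 32 97 [733. 154.]
674 32 110 [734. 142.]
674 46 85 [724. 153.]
674 46 97 [725. 142.]
674 46 110 [727. 131.]
```

Call:
step_arm(
  deltas=[
    [0, -0.2, 3, 0, 0, 0, 8.54],
    [0, 0, 3, 0, 0, 0, 8.54],
    [0, 0, 1, 0, 0, 0, 8.54],
    [0, 0, 0.5, 0, 0, 0, 8.54],
    [0, 0, 0, 0, 0, 0, 8.54],
  ],
)

```text
time_s: 5.0
ee_pos: [663.8, 85.4, 35.2]
orientation: [-0.0, 0.022, 1.0, 0.0]
wrist_force: [0.7, 0.8, 0.3]
grip_width: 0.998
gripper_force: 0.0
```

Call:
step_arm(
  deltas=[
    [0, 0, 0.5, 0, 0, 0, 8.54],
    [0, 0, 0.4, 0, 0, 0, 8.54],
    [0, 0, 0.3, 0, 0, 0, 8.54],
    [0, 0, 0, 0, 0, 0, 8.54],
  ],
)

```text
time_s: 5.4
ee_pos: [663.5, 85.1, 23.1]
orientation: [-0.0, 0.022, 1.0, -0.0]
wrist_force: [-0.3, 0.2, 1.2]
grip_width: 0.995
gripper_force: 0.0
```

Call:
step_arm(
  deltas=[
    [0, 0, 0.2, 0, 0, 0, 8.54],
    [0, 0, 0, 0, 0, 0, 8.54],
    [0, 0, 0.2, 0, 0, 0, 8.54],
    [0, 0, 0, 0, 0, 0, 8.54],
  ],
)

```text
time_s: 5.8
ee_pos: [663.6, 85.2, 19.1]
orientation: [-0.0, 0.022, 1.0, -0.0]
wrist_force: [-0.1, -0.4, 0.2]
grip_width: 0.997
gripper_force: 0.0
```

Run:
```python
from h import *
save('side','s3.png',crop=(200,150,340,290),s=4)
o=bot.get_obs();print(o['ee_pos'],o['wrist_force'],bot.tip_reach)
```

```text
[663.60927639  85.21110413  19.12761189] [-0.05849038 -0.22985039 -0.19409148] 14.0
```

View pics/s3.png

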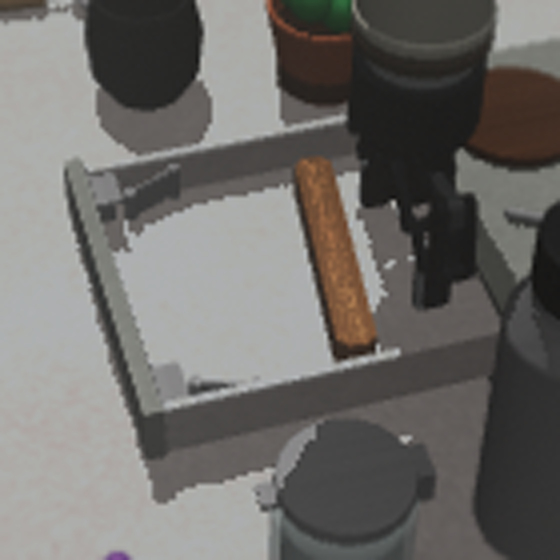

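The side view shows both fingers inside the drawer behind the divider, with the tips just off the floor and the clips in front at crop (140,190) and (200,385). I'll push now.

Call:
step_arm(
  deltas=[
    [0.8, 0, 0, 0, 0, 0, 8.54],
    [0.8, 0, 0, 0, 0, 0, 8.54],
    [0.8, 0, 0, 0, 0, 0, 8.54],
    [0.8, 0, 0, 0, 0, 0, 8.54],
    [0.8, 0, 0, 0, 0, 0, 8.54],
  ],
)

```text
time_s: 6.35
ee_pos: [623.0, 87.0, 19.4]
orientation: [0.0, 0.022, 1.0, 0.0]
wrist_force: [0.8, -0.9, -0.4]
grip_width: 1.003
gripper_force: 0.2
```

Call:
step_arm(
  deltas=[
    [0.6, 0, 0, 0, 0, 0, 8.54],
    [0.6, 0, 0, 0, 0, 0, 8.54],
    [0.6, 0, 0, 0, 0, 0, 8.54],
    [0.6, 0, 0, 0, 0, 0, 8.54],
    [0, 0, 0, 0, 0, 0, 8.54],
  ],
)

```text
time_s: 6.85
ee_pos: [598.8, 88.1, 19.2]
orientation: [-0.0, 0.022, 1.0, -0.0]
wrist_force: [0.5, 0.8, 0.2]
grip_width: 1.003
gripper_force: 0.0
```

Run:
```python
from h import *
save('side','s4.png',crop=(200,150,340,290),s=4)
o=bot.get_obs();print(o['ee_pos'],o['wrist_force'])
```

```text
[599.33172528  88.03724484  19.279289  ] [-0.21115526  0.75461322 -1.03046871]
```

View pics/s4.png

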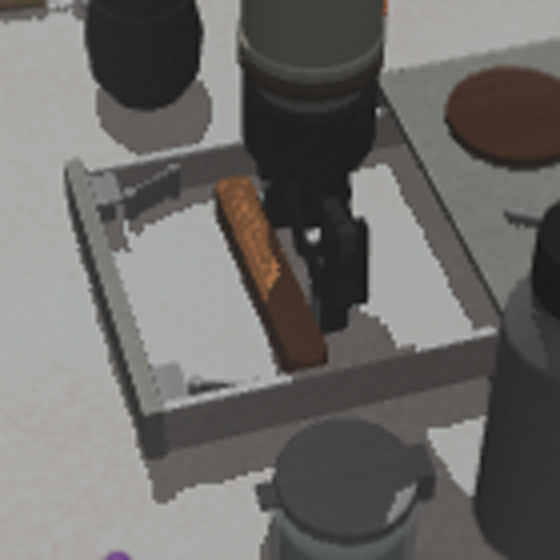

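The divider was knocked slightly the other way: its far end is at crop (235,185) and its near end at (305,355). The drawer is unmoved. Slower pushing with both fingers will square it.

Call:
step_arm(
  deltas=[
    [0.3, 0, 0, 0, 0, 0, 8.54],
    [0.3, 0, 0, 0, 0, 0, 8.54],
    [0.3, 0, 0, 0, 0, 0, 8.54],
    [0.3, 0, 0, 0, 0, 0, 8.54],
    [0.3, 0, 0, 0, 0, 0, 8.54],
  ],
)

```text
time_s: 7.4
ee_pos: [584.8, 88.7, 19.4]
orientation: [0.0, 0.022, 1.0, 0.0]
wrist_force: [1.3, 0.3, 0.1]
grip_width: 0.999
gripper_force: 0.5
```

Call:
step_arm(
  deltas=[
    [0.3, 0, 0, 0, 0, 0, 8.54],
    [0.3, 0, 0, 0, 0, 0, 8.54],
    [0.3, 0, 0, 0, 0, 0, 8.54],
    [0.3, 0, 0, 0, 0, 0, 8.54],
    [0, 0, 0, 0, 0, 0, 8.54],
  ],
)

```text
time_s: 7.9
ee_pos: [572.0, 89.2, 19.1]
orientation: [-0.001, 0.022, 1.0, -0.0]
wrist_force: [0.5, 1.2, -0.8]
grip_width: 1.002
gripper_force: 0.0
```

Run:
```python
from h import *
save('side','s5.png',crop=(200,150,340,290),s=4)
o=bot.get_obs();print(o['ee_pos'],o['wrist_force'])
```

```text
[572.08582936  89.17026465  19.08022282] [ 0.27043835  0.72597987 -0.48014691]
```

View pics/s5.png

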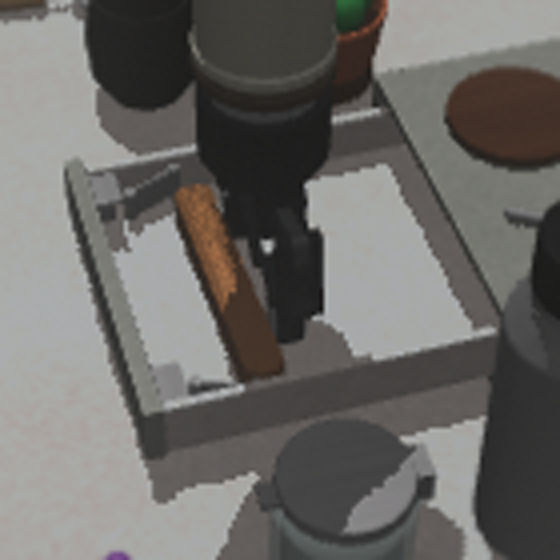

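It is nearly square now: far end (195,190), near end (262,370), just short of the clips. I'll keep going and watch the force.

Call:
step_arm(
  deltas=[
    [0.25, 0, 0, 0, 0, 0, 8.54],
    [0.25, 0, 0, 0, 0, 0, 8.54],
    [0.25, 0, 0, 0, 0, 0, 8.54],
    [0.25, 0, 0, 0, 0, 0, 8.54],
    [0, 0, 0, 0, 0, 0, 8.54],
  ],
)

```text
time_s: 8.45
ee_pos: [562.3, 89.7, 19.2]
orientation: [-0.0, 0.022, 1.0, -0.0]
wrist_force: [0.2, 0.4, 0.1]
grip_width: 1.001
gripper_force: 0.0
```

Call:
step_arm(
  deltas=[
    [0.25, 0, 0, 0, 0, 0, 8.54],
    [0.25, 0, 0, 0, 0, 0, 8.54],
    [0.25, 0, 0, 0, 0, 0, 8.54],
    [0.25, 0, 0, 0, 0, 0, 8.54],
    [0, 0, 0, 0, 0, 0, 8.54],
  ],
)

```text
time_s: 8.95
ee_pos: [552.7, 90.5, 19.4]
orientation: [0.0, 0.022, 1.0, 0.0]
wrist_force: [1.0, -0.2, 0.2]
grip_width: 1.005
gripper_force: 0.3
```

Call:
step_arm(
  deltas=[
    [0.2, 0, 0, 0, 0, 0, 8.54],
    [0.2, 0, 0, 0, 0, 0, 8.54],
    [0.2, 0, 0, 0, 0, 0, 8.54],
    [0.2, 0, 0, 0, 0, 0, 8.54],
    [0, 0, 0, 0, 0, 0, 8.54],
  ],
)

```text
time_s: 9.45
ee_pos: [544.5, 90.6, 19.3]
orientation: [-0.0, 0.022, 1.0, 0.0]
wrist_force: [1.5, 1.4, 0.1]
grip_width: 0.998
gripper_force: 0.8
```

Run:
```python
from h import *
save('side','s6.png',crop=(200,150,340,290),s=4)
o=bot.get_obs();print(o['ee_pos'],o['wrist_force'])
for q in('front','seat','divider'):
  for r in bot.place_of('side',q)[:1]: print(q,r['p'],at_z('side',r['location'],30 if q=='front' else 26))
```

```text
[544.50069772  90.40713936  19.25659906] [0.34840627 1.41741913 0.12706927]
front 0.93 [[472.01810783 101.20197024  30.        ]]
seat 0.62 [[496.47607473  99.84278571  26.        ]]
divider 0.95 [[ 782.45448327 -159.71413806   26.        ]]
```

View pics/s6.png

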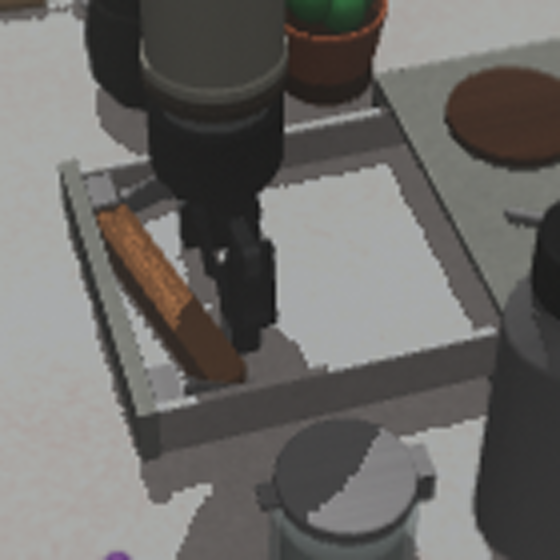

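Run:
```python
from h import *
f=lambda pts,z: at_z('side',np.array(pts)/4+[200,150],z)[:,:2].round(0).tolist()
print('div top corners L-front,L-back,R-back',f([(97,212),(122,205),(245,355),(192,377)],38))
print('panel top ends',f([(60,170),(80,165),(135,418),(160,410)],51))
print('wall top R',f([(160,405),(490,332)],46),'wall top L inner',f([(85,178),(375,112)],46))
print('caps L',f([(88,185),(112,178),(118,197),(95,205)],42),'capR',f([(150,368),(178,364),(185,385),(155,395)],42))
```

```text
div top corners L-front,L-back,R-back [[490.0, 166.0], [506.0, 166.0], [537.0, 25.0], [503.0, 20.0]]
panel top ends [[476.0, 197.0], [489.0, 197.0], [462.0, -7.0], [476.0, -6.0]]
wall top R [[478.0, 1.0], [672.0, -14.0]] wall top L inner [[490.0, 190.0], [685.0, 184.0]]
caps L [[491.0, 187.0], [507.0, 188.0], [505.0, 170.0], [490.0, 168.0]] capR [[482.0, 31.0], [498.0, 29.0], [497.0, 13.0], [479.0, 12.0]]
```

The far end is already past its clip, at crop (110,210), under the cap and at the panel. The near end at (220,370) still has to pass the stiffer clip. I'll push on with small steps.

Call:
step_arm(
  deltas=[
    [0.2, 0, 0, 0, 0, 0, 8.54],
    [0.2, 0, 0, 0, 0, 0, 8.54],
    [0.2, 0, 0, 0, 0, 0, 8.54],
    [0.2, 0, 0, 0, 0, 0, 8.54],
    [0, 0, 0, 0, 0, 0, 8.54],
  ],
)

```text
time_s: 10.15
ee_pos: [536.3, 90.7, 19.2]
orientation: [-0.0, 0.022, 1.0, -0.0]
wrist_force: [1.3, 0.7, -0.0]
grip_width: 1.0
gripper_force: 0.5
```

Call:
step_arm(
  deltas=[
    [0.2, 0, 0, 0, 0, 0, 8.54],
    [0.2, 0, 0, 0, 0, 0, 8.54],
    [0, 0, 0, 0, 0, 0, 8.54],
  ],
)

```text
time_s: 10.45
ee_pos: [532.4, 90.9, 19.2]
orientation: [-0.0, 0.022, 1.0, -0.0]
wrist_force: [0.9, 2.0, -0.5]
grip_width: 1.0
gripper_force: 0.6
```

Call:
step_arm(
  deltas=[
    [0.2, 0, 0, 0, 0, 0, 8.54],
    [0.2, 0, 0, 0, 0, 0, 8.54],
    [0.2, 0, 0, 0, 0, 0, 8.54],
    [0, 0, 0, 0, 0, 0, 8.54],
  ],
)

```text
time_s: 10.85
ee_pos: [526.3, 91.3, 19.2]
orientation: [-0.0, 0.022, 1.0, -0.0]
wrist_force: [0.9, 2.2, 0.4]
grip_width: 1.001
gripper_force: 0.6
```

Call:
step_arm(
  deltas=[
    [0.2, 0, 0, 0, 0, 0, 8.54],
    [0.2, 0, 0, 0, 0, 0, 8.54],
    [0, 0, 0, 0, 0, 0, 8.54],
  ],
)

```text
time_s: 11.15
ee_pos: [523.5, 91.7, 19.6]
orientation: [0.001, 0.022, 1.0, 0.0]
wrist_force: [3.3, 1.5, -1.2]
grip_width: 1.003
gripper_force: 2.0
```

Run:
```python
from h import *
save('side','s7.png',crop=(200,150,340,290),s=4)
o=bot.get_obs();print(o['ee_pos'],o['wrist_force'])
```

```text
[523.52811945  91.70135845  19.57839601] [ 4.08066229  2.45428303 -0.4144028 ]
```

View pics/s7.png

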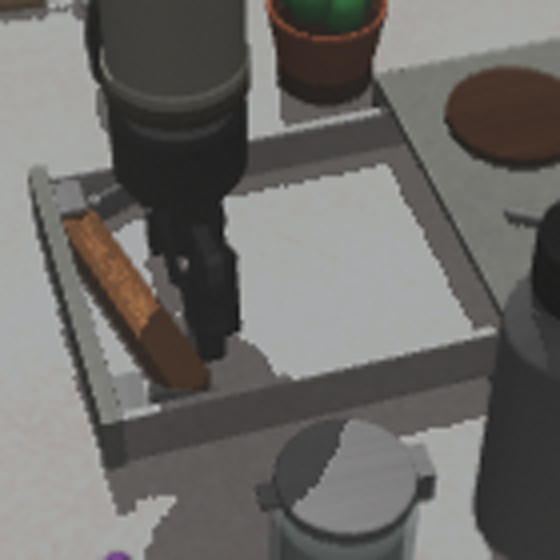

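The drawer has come out with the divider and the force is rising (4 N), so it is at its stop. I'll press in 1 to 2 mm steps.

Call:
step_arm(
  deltas=[
    [0.15, 0, 0, 0, 0, 0, 8.54],
    [0.15, 0, 0, 0, 0, 0, 8.54],
    [0, 0, 0, 0, 0, 0, 8.54],
  ],
)

```text
time_s: 11.5
ee_pos: [521.3, 92.2, 19.8]
orientation: [0.001, 0.022, 1.0, 0.001]
wrist_force: [5.5, 2.4, -0.8]
grip_width: 1.002
gripper_force: 2.8
```

Call:
step_arm(
  deltas=[
    [0.15, 0, 0, 0, 0, 0, 8.54],
    [0.15, 0, 0, 0, 0, 0, 8.54],
    [0, 0, 0, 0, 0, 0, 8.54],
  ],
)

```text
time_s: 11.8
ee_pos: [518.6, 92.6, 19.9]
orientation: [0.002, 0.021, 1.0, 0.001]
wrist_force: [6.1, 3.0, -1.3]
grip_width: 0.999
gripper_force: 3.0
```

Call:
step_arm(
  deltas=[
    [0.15, 0, 0, 0, 0, 0, 8.54],
    [0.15, 0, 0, 0, 0, 0, 8.54],
    [0, 0, 0, 0, 0, 0, 8.54],
  ],
)

```text
time_s: 12.1
ee_pos: [516.7, 92.3, 20.2]
orientation: [0.003, 0.022, 1.0, 0.001]
wrist_force: [7.0, 2.3, -1.0]
grip_width: 1.003
gripper_force: 3.8
```

Call:
step_arm(
  deltas=[
    [0.15, 0, 0, 0, 0, 0, 8.54],
    [0.15, 0, 0, 0, 0, 0, 8.54],
    [0, 0, 0, 0, 0, 0, 8.54],
  ],
)

```text
time_s: 12.4
ee_pos: [514.7, 92.7, 20.5]
orientation: [0.004, 0.021, 1.0, 0.001]
wrist_force: [8.9, 2.0, -1.1]
grip_width: 1.001
gripper_force: 4.6
```

Call:
step_arm(
  deltas=[
    [0.1, 0, 0, 0, 0, 0, 8.54],
    [0.1, 0, 0, 0, 0, 0, 8.54],
    [0, 0, 0, 0, 0, 0, 8.54],
  ],
)

```text
time_s: 12.7
ee_pos: [513.7, 92.9, 20.8]
orientation: [0.004, 0.021, 1.0, 0.001]
wrist_force: [10.2, 2.2, -1.1]
grip_width: 0.998
gripper_force: 5.4
```

Call:
step_arm(
  deltas=[
    [0.15, 0, 0, 0, 0, 0, 8.54],
    [0.15, 0, 0, 0, 0, 0, 8.54],
    [0, 0, 0, 0, 0, 0, 8.54],
  ],
)

```text
time_s: 13.0
ee_pos: [511.9, 93.3, 21.2]
orientation: [0.006, 0.021, 1.0, 0.001]
wrist_force: [13.2, 2.5, -1.1]
grip_width: 1.001
gripper_force: 6.2
```

Run:
```python
from h import *
save('side','s8.png',crop=(195,180,275,260),s=7)
o=bot.get_obs();print(o['ee_pos'],o['wrist_force'],o['moment'])
```

```text
[511.86536685  93.29047436  21.19219964] [12.70097172  1.73027103 -1.48976381] [ 0.4192643  -2.4924801   0.55797592]
```

View pics/s8.png

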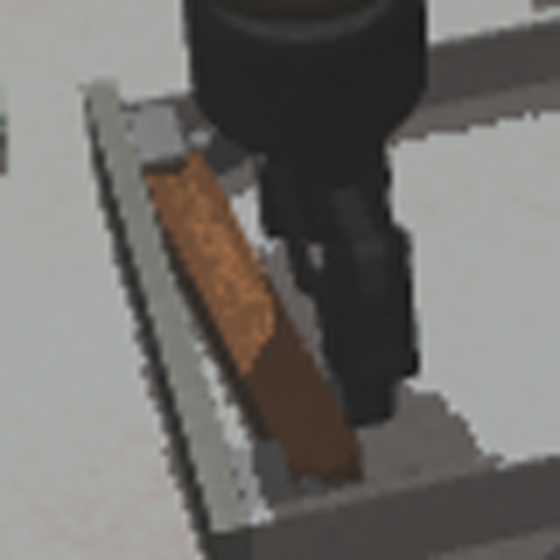

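Far end under its cap at crop (160,140). The near end at (320,460) is entering beside the right cap, and the force is 13 N, still rising steadily.

Call:
step_arm(
  deltas=[
    [0.15, 0, 0, 0, 0, 0, 8.54],
    [0.1, 0, 0, 0, 0, 0, 8.54],
    [0, 0, 0, 0, 0, 0, 8.54],
  ],
)

```text
time_s: 13.35
ee_pos: [503.8, 92.5, 19.7]
orientation: [0.0, 0.022, 1.0, 0.0]
wrist_force: [1.5, 2.5, -0.3]
grip_width: 1.0
gripper_force: 1.3
```

It snapped (the force dropped from 13 N to 1.5 N). A slight nudge will confirm it is seated on the panel.

Call:
step_arm(
  deltas=[
    [0.1, 0, 0, 0, 0, 0, 8.54],
    [0.1, 0, 0, 0, 0, 0, 8.54],
    [0, 0, 0, 0, 0, 0, 8.54],
  ],
)

```text
time_s: 13.65
ee_pos: [501.5, 92.5, 19.4]
orientation: [0.0, 0.022, 1.0, 0.0]
wrist_force: [4.2, 0.8, 3.0]
grip_width: 1.007
gripper_force: 1.9
```

Call:
step_arm(
  deltas=[
    [0.1, 0, 0, 0, 0, 0, 8.54],
    [0.1, 0, 0, 0, 0, 0, 8.54],
    [0, 0, 0, 0, 0, 0, 8.54],
  ],
)

```text
time_s: 13.95
ee_pos: [497.7, 91.6, 18.8]
orientation: [-0.002, 0.022, 1.0, -0.001]
wrist_force: [1.2, -0.2, -0.3]
grip_width: 1.001
gripper_force: 0.7
```

Call:
step_arm(
  deltas=[
    [0.1, 0, 0, 0, 0, 0, 8.54],
    [0.1, 0, 0, 0, 0, 0, 8.54],
    [0, 0, 0, 0, 0, 0, 8.54],
  ],
)

```text
time_s: 14.25
ee_pos: [497.7, 91.6, 19.1]
orientation: [0.0, 0.023, 1.0, -0.0]
wrist_force: [4.9, -0.8, -2.6]
grip_width: 0.997
gripper_force: 2.4
```

Call:
step_arm(
  deltas=[
    [0.1, 0, 0, 0, 0, 0, 8.54],
    [0.1, 0, 0, 0, 0, 0, 8.54],
    [0, 0, 0, 0, 0, 0, 8.54],
  ],
)

```text
time_s: 14.55
ee_pos: [497.7, 91.6, 19.5]
orientation: [0.002, 0.023, 1.0, 0.0]
wrist_force: [9.3, -1.2, -6.2]
grip_width: 0.998
gripper_force: 4.4
```

It is solid now. Easing off and lifting clear.

Call:
step_arm(
  deltas=[
    [-0.4, 0, 0, 0, 0, 0, 8.54],
    [-1, 0, 0, 0, 0, 0, 8.54],
    [-2, 0, 0, 0, 0, 0, 8.54],
    [0, 0, -4, 0, 0, 0, 8.54],
    [0, 0, -4.5, 0, 0, 0, 8.54],
  ],
)

```text
time_s: 15.05
ee_pos: [526.8, 90.8, 102.1]
orientation: [-0.004, 0.022, 1.0, -0.0]
wrist_force: [-0.2, -0.3, 0.4]
grip_width: 0.999
gripper_force: 0.0
```

Call:
step_arm(
  deltas=[
    [0, 0, -4.5, 0, 0, 0, 8.54],
    [4, 0, -1, 0, 0, 0, 8.54],
    [4.5, 0, 0, 0, 0, 0, 0],
    [4.5, 0, 0, 0, 0, 0, 0],
    [0, 0, 0, 0, 0, 0, 0],
  ],
)

```text
time_s: 15.55
ee_pos: [391.3, 95.8, 157.7]
orientation: [-0.004, 0.02, 1.0, -0.002]
wrist_force: [1.2, 0.7, -0.3]
grip_width: 0.513
gripper_force: 0.0
```

Run:
```python
from h import *
save('side','s9.png'); save('top','t9.png'); print(bot.get_obs()['ee_pos'])
a=cv2.imread('pics/raw_t9.png')[170:270,205:335]
b=cv2.imread('pics/raw_s9.png')[170:270,180:310]
cv2.imwrite('pics/crop9.png',cv2.resize(cv2.vconcat([a,b]),(780,600)[::1] if 0 else (390*1,600),interpolation=cv2.INTER_CUBIC))
for n in('top','side'):
  for q in ('divider','seat','front','unit'):
    for r in bot.place_of(n,q)[:3]: print(n,q,round(r['p'],2),r['location'],at_z(n,r['location'],dict(front=30,unit=0).get(q,26))[0].round())
```

```text
[398.40581176  96.69766083 159.34270135]
top divider 0.84 [362.5, 114.3] [ 783. -149.   26.]
top divider 0.74 [260.0, 240.0] [478. 111.  26.]
top divider 0.73 [192.1, 293.5] [355. 275.  26.]
top seat 0.85 [266.2, 243.3] [470.  96.  26.]
top front 0.95 [263.4, 252.0] [450. 103.  30.]
top front 0.42 [348.8, 211.5] [ 542. -105.   30.]
top unit 0.9 [265.0, 156.6] [687.  93.   0.]
side divider 0.85 [210.5, 308.0] [ 381. -103.   26.]
side divider 0.64 [162.6, 196.5] [349. 256.  26.]
side divider 0.61 [224.4, 225.9] [471. 103.  26.]
side seat 0.9 [227.1, 226.0] [477. 100.  26.]
side front 0.86 [217.6, 226.2] [455. 104.  30.]
side unit 0.58 [309.8, 217.9] [686.  77.   0.]
```

View pics/crop9.png

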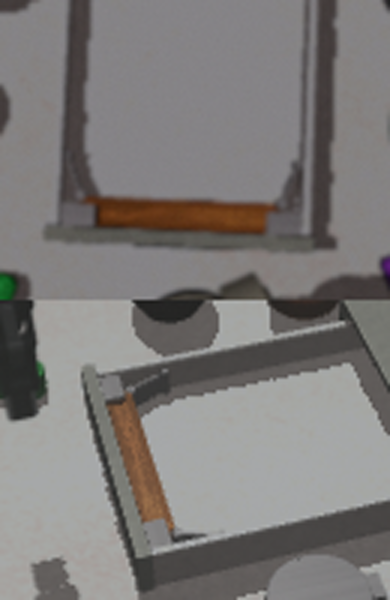

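The divider is square against the panel, with both ends under the caps and both clips sprung behind it, at crop (95–270, 215). Next I close the drawer with shut fingers on the front panel.

Call:
step_arm(
  deltas=[
    [0, 0, 4, 0, 0, 0, 0],
    [0, 0, 4, 0, 0, 0, 0],
    [0, 0, 3, 0, 0, 0, 0],
    [0, 0, 1.4, 0, 0, 0, 0],
    [0, 0, 0, 0, 0, 0, 0],
  ],
)

```text
time_s: 16.55
ee_pos: [397.8, 96.4, 33.3]
orientation: [-0.002, 0.022, 1.0, -0.0]
wrist_force: [-0.1, 0.3, 0.5]
grip_width: -0.001
gripper_force: 0.0
```

Call:
step_arm(
  deltas=[
    [-1, 0, 0, 0, 0, 0, 0],
    [-1, 0, 0, 0, 0, 0, 0],
    [-0.8, 0, 0, 0, 0, 0, 0],
    [-0.5, 0, 0, 0, 0, 0, 0],
    [-0.5, 0, 0, 0, 0, 0, 0],
  ],
)

```text
time_s: 17.05
ee_pos: [438.5, 95.0, 35.8]
orientation: [0.001, 0.022, 1.0, 0.0]
wrist_force: [0.8, -0.1, 0.0]
grip_width: -0.002
gripper_force: 0.0
```

Call:
step_arm(
  deltas=[
    [-0.4, 0, 0, 0, 0, 0, 0],
    [-0.4, 0, 0, 0, 0, 0, 0],
    [-0.6, 0, 0, 0, 0, 0, 0],
    [-0.8, 0, 0, 0, 0, 0, 0],
    [-1, 0, 0, 0, 0, 0, 0],
  ],
)

```text
time_s: 17.55
ee_pos: [469.3, 93.2, 35.0]
orientation: [-0.001, 0.022, 1.0, -0.0]
wrist_force: [-2.0, -2.1, -0.5]
grip_width: 0.003
gripper_force: 1.2
```

Call:
step_arm(
  deltas=[
    [-1, 0, 0, 0, 0, 0, 0],
    [-1, 0, 0, 0, 0, 0, 0],
    [-1, 0, 0, 0, 0, 0, 0],
    [-1, 0, 0, 0, 0, 0, 0],
    [-1, 0, 0, 0, 0, 0, 0],
  ],
)

```text
time_s: 18.05
ee_pos: [520.2, 91.4, 35.2]
orientation: [-0.0, 0.022, 1.0, -0.0]
wrist_force: [-2.4, -1.7, 1.1]
grip_width: -0.0
gripper_force: 1.2
```

Run:
```python
from h import *
bot.camera('side'); o=bot.get_obs(); print(o['time_s'],o['ee_pos'],o['wrist_force'])
for q in ('divider','seat','front'):
    for r in bot.place_of('side',q)[:3]: print(q,round(r['p'],2),at_z('side',r['location'],30 if q=='front' else 26)[0].round())
```

```text
18.1 [522.7479954   91.57927486  35.63982635] [ 1.6125883  -0.41734296 -0.24944868]
divider 0.78 [ 384. -105.   26.]
divider 0.62 [353. 260.  26.]
divider 0.56 [558. 102.  26.]
seat 0.65 [562. 107.  26.]
seat 0.25 [778. 153.  26.]
front 0.76 [541. 103.  30.]
```

Call:
step_arm(
  deltas=[
    [-0.6, 0, 0, 0, 0, 0, 0],
    [-0.8, 0, 0, 0, 0, 0, 0],
    [-0.8, 0, 0, 0, 0, 0, 0],
    [-0.8, 0, 0, 0, 0, 0, 0],
    [-0.8, 0, 0, 0, 0, 0, 0],
  ],
)

```text
time_s: 18.75
ee_pos: [558.0, 89.8, 35.3]
orientation: [-0.0, 0.022, 1.0, -0.0]
wrist_force: [-1.1, 0.2, 0.4]
grip_width: -0.004
gripper_force: 1.2
```

Call:
step_arm(
  deltas=[
    [-0.8, 0, 0, 0, 0, 0, 0],
    [-0.8, 0, 0, 0, 0, 0, 0],
    [-0.8, 0, 0, 0, 0, 0, 0],
    [-0.8, 0, 0, 0, 0, 0, 0],
    [-0.8, 0, 0, 0, 0, 0, 0],
  ],
)

```text
time_s: 19.25
ee_pos: [597.8, 87.6, 35.1]
orientation: [-0.0, 0.022, 1.0, -0.0]
wrist_force: [-1.6, -2.0, 0.5]
grip_width: 0.0
gripper_force: 1.2
```

Call:
step_arm(
  deltas=[
    [-0.8, 0, 0, 0, 0, 0, 0],
    [-0.8, 0, 0, 0, 0, 0, 0],
    [-0.8, 0, 0, 0, 0, 0, 0],
    [-0.8, 0, 0, 0, 0, 0, 0],
    [-0.8, 0, 0, 0, 0, 0, 0],
  ],
)

```text
time_s: 19.75
ee_pos: [637.8, 86.3, 35.2]
orientation: [-0.0, 0.022, 1.0, -0.0]
wrist_force: [-3.1, -2.6, -0.6]
grip_width: -0.004
gripper_force: 1.2
```

Call:
step_arm(
  deltas=[
    [-0.6, 0, 0, 0, 0, 0, 0],
    [-0.6, 0, 0, 0, 0, 0, 0],
    [-0.5, 0, 0, 0, 0, 0, 0],
    [-0.4, 0, 0, 0, 0, 0, 0],
    [-0.2, 0, 0, 0, 0, 0, 0],
  ],
)

```text
time_s: 20.25
ee_pos: [660.7, 85.4, 35.3]
orientation: [0.0, 0.022, 1.0, 0.0]
wrist_force: [-2.5, -0.8, 0.4]
grip_width: -0.001
gripper_force: 1.1
```

Call:
step_arm(
  deltas=[
    [-0.2, 0, 0, 0, 0, 0, 0],
    [-0.2, 0, 0, 0, 0, 0, 0],
    [-0.1, 0, 0, 0, 0, 0, 0],
    [0, 0, 0, 0, 0, 0, 0],
  ],
)

```text
time_s: 20.65
ee_pos: [665.5, 85.3, 35.3]
orientation: [0.0, 0.022, 1.0, 0.0]
wrist_force: [-1.5, -1.5, 0.0]
grip_width: 0.001
gripper_force: 0.6
```

Call:
step_arm(
  deltas=[
    [-0.2, 0, 0, 0, 0, 0, 0],
    [-0.2, 0, 0, 0, 0, 0, 0],
    [0, 0, 0, 0, 0, 0, 0],
  ],
)

```text
time_s: 20.95
ee_pos: [669.7, 85.1, 35.4]
orientation: [0.0, 0.022, 1.0, 0.0]
wrist_force: [-1.6, -1.1, -0.3]
grip_width: 0.001
gripper_force: 0.5
```

Call:
step_arm(
  deltas=[
    [-0.2, 0, 0, 0, 0, 0, 0],
    [-0.1, 0, 0, 0, 0, 0, 0],
    [0, 0, 0, 0, 0, 0, 0],
  ],
)

```text
time_s: 21.25
ee_pos: [670.8, 85.2, 34.9]
orientation: [-0.002, 0.022, 1.0, -0.0]
wrist_force: [-5.7, -0.7, 1.7]
grip_width: -0.002
gripper_force: 0.2
```

Call:
step_arm(
  deltas=[
    [-0.2, 0, 0, 0, 0, 0, 0],
    [0, 0, 0, 0, 0, 0, 0],
  ],
)

```text
time_s: 21.45
ee_pos: [670.8, 85.5, 34.4]
orientation: [-0.004, 0.021, 1.0, -0.0]
wrist_force: [-9.5, -0.5, 3.5]
grip_width: -0.003
gripper_force: 0.1
```

Call:
step_arm(
  deltas=[
    [0.6, 0, 0, 0, 0, 0, 0],
    [2, 0, 0, 0, 0, 0, 0],
    [4, 0, 0, 0, 0, 0, 0],
    [4.5, 0, 0, 0, 0, 0, 0],
    [4, 0, -3, 0, 0, 0, 0],
  ],
)

```text
time_s: 21.95
ee_pos: [519.4, 91.2, 62.8]
orientation: [-0.002, 0.022, 1.0, -0.0]
wrist_force: [0.2, 0.5, 1.8]
grip_width: 0.004
gripper_force: 0.0
```

Call:
step_arm(
  deltas=[
    [4, 0, -3, 0, 0, 0, 0],
    [4, 0, -3, 0, 0, 0, 0],
    [0, 0, -3, 0, 0, 0, 0],
    [0, 0, 0, 0, 0, 0, 0],
  ],
)

```text
time_s: 22.35
ee_pos: [446.3, 96.1, 159.6]
orientation: [0.005, 0.021, 1.0, 0.001]
wrist_force: [1.9, 0.3, -0.7]
grip_width: -0.001
gripper_force: 0.0
```

Run:
```python
from h import *
for n in('top','side'):
  bot.camera(n)
  for q in ('front','unit','mate_cup','sugar_jar','flask','herb_pot','coaster','straw','spoon'):
    for r in bot.place_of(n,q)[:2]: print(n,q,round(r['p'],2),at_z(n,r['location'],dict(front=30,coaster=64,straw=68).get(q,0))[0].round())
o=bot.get_obs(); print(o['time_s'],o['ee_pos'],o['wrist_force'])
```

```text
top front 0.93 [686.  88.  30.]
top unit 0.77 [689.  95.   0.]
top mate_cup 0.63 [573. 306.   0.]
top sugar_jar 0.88 [ 539. -117.    0.]
top sugar_jar 0.53 [685.  88.   0.]
top flask 0.79 [ 668. -111.    0.]
top herb_pot 0.92 [687. 276.   0.]
top coaster 0.68 [673. 272.  64.]
top coaster 0.63 [765. 129.  64.]
top straw 0.7 [729.  36.  68.]
top spoon 0.86 [529. 427.   0.]
side front 0.78 [683.  93.  30.]
side unit 0.75 [680.  73.  -0.]
side unit 0.27 [795. 189.   0.]
side mate_cup 0.77 [561. 306.  -0.]
side sugar_jar 0.7 [ 539. -107.    0.]
side flask 0.59 [ 663. -105.    0.]
side herb_pot 0.6 [696. 278.   0.]
side coaster 0.7 [753. 119.  64.]
side coaster 0.7 [552. 250.  64.]
side straw 0.5 [729.  28.  68.]
23.35 [443.48524664  94.84173994 155.34462336] [ 0.37713315  1.01726786 -0.40592579]
```

```bash
python3 -c "
from plant import bot
print(bot.sign_off())"
```

```text
the job is handed in; nothing more can be done
None
```

The divider is snapped in behind both clips and square against the panel, the drawer is pushed shut flush with the unit, nothing else was moved noticeably, and the job is handed in; the result wasn't reported back.

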